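Lay out the piled parts in their kitting trays

ROBOT

A 7-joint arm with a two-finger parallel gripper is mounted at the origin on the work surface. World frame = base frame: x ahead of the robot, y to its left, z up, the work surface at z = 0. Lengths are in m, angles in rad, forces in N, time in s.
With the tool pointing down it reaches from about 0.4 to 0.85 m from the base axis. Payload 4.5 kg.
Tool frame: the origin (TCP) lies on the centre line of the jaws, within the pads' length; the fingertips stand 17 mm ahead of it and the grasp point (between the pads) lies 2 mm behind it (r.tip_reach is the distance from the TCP to the fingertips, in m); z points along the fingers, y is the line along which they close (so a half turn about z gives the same grasp; the last joint's range is limited). The gripper opens to 88 mm and grips with 3 to 60 N. Pads are 18 mm wide; open, the fingers measure 123 mm over their backs; the gripper's body (75 mm by 187 mm) begins 45 mm behind the grasp point.
Start: joints at [-1.094, 0.689, -0.195, 1.565, 0.157, 0.902, -0.215], TCP at [0.268, 0.565, 0.256] pointing down, gripper open.
Joint ranges: [-3.01, 3.01], [-0.46, 2.08], [-1.47, 1.51], [0.13, 2.56], [-1, 4.14], [0.04, 2.09], [-2.66, 2.66]. Speed limits (rad/s): [2.57, 2.57, 3.14, 3.14, 3.14, 3.14, 3.14].

INTERFACE

Orientations are given as a unit quaternion [x, y, z, w].
In Python, from plant import r gives the robot as it stands.
- The arm moves only by the tool step_arm, never from a script. Its argument "steps" is a list of rows, each a list of 7 numbers: the shift along the tool's x, y, z in cm, then the turn, a rotation vector about the tool's x, y, z in degrees, then the gripper's target within -1 to 1 (shut at 1, half-way at 0, fully open at -1). A call has 1 to 8 rows; each row shifts and turns the commanded pose from where the row before left it, along the tool's axes as they then stand; what a row does not reach is not made up. A row lasts 1/8 s, in which the tool goes at most 62.5 mm and 10.7 degrees, less where a joint would pass 70% of its speed; a pose out of reach is approached as far as the arm can. A call with a gripper value outside its range is refused whole. The fingers move at their own pace and stop on an object; "force" is the grip in N (left out, the last holds). Time passes only in rows, so rows that do not move let the fingers close. It gives the time, the measured TCP pose, the force, the opening and the grip force at its end, in the units of the state.
- r.get_state(): the state, without advancing time (a new reading comes with each control period).
- r.snapshot(name): name is "scene" or "top"; returns a dict with "pixels" (400x640x3 uint8, red, green, blue), "fx", "fy", "cx", "cy" (pixels), "cam_to_world" (4x4, takes a point from camera to world coordinates). Camera axes: x right, y down, z forward; pixel columns grow to the right and rows downward; lengths in m; the calibration is good to about 2 mm. A picture is of the moment at which its call begins. There is no depth.
- r.finish_job(): hands the job in; it is judged then, once.
The state is a dict: "clock": time; "q": joint angles; "qd": joint speeds; "joint_torque": joint torques, N m; "tool_pos": TCP position; "eef_rot": TCP orientation; "contact_force": force on the tool from outside, world axes, zero at the start; "moment": the same for the moment, N m; "opening": opening from 0.0 (shut) to 1.0 (fully open); "finger_force": force on a finger pad.
Only numpy, scipy, OpenCV 4.12 (cv2) and the standard library are available. Lean on these libraries where they do the work, as an engineer would, in place of code of your own. Each camera call takes 0.05 s, during which the arm holds its last target. There are 200 camera calls.

TASK

Take the pile of parts on the tiles apart from the top down and lay each part flat inside the oak tray cut to its outline: keycap in the small square tray, round cooler in the round one, battery holder in the oblong one, transformer in the big one. Put each part in its tray before you take the next, set them down rather than dropping them, and leave the scribe and the solder spool where they are.

Things in the scene. Friction and masses are not known exactly. Their poses are not given: they have to be found in the camera images.
- keycap: Beige plastic keycap, 18 x 18 mm square at the foot, 13 mm high; the upper 5 mm are 15.5 mm square. Top of the pile at the start. Origin: centre of the underside; x and y along its sides, z up.
- cooler: Round finned aluminium transistor cooler, 34 mm diameter, 15 mm high, flat top and bottom. Second from the top, under the keycap. Origin: centre of the underside; z up along its axis.
- battery_holder: Blue plastic holder for two cells, an empty open box 72 (x) x 34 (y) x 16 mm high, walls 3 mm and a rib along the middle. Third from the top, under the cooler, on the transformer. Origin: centre of the underside; x along its length, z up.
- transformer: Squat black iron transformer, about 0.42 kg, 34 mm high. Iron core 52 (x) x 56 (y) mm with two flat sides facing +y and -y; the coil sticks out 6 mm at the middle of each x side (overall 64 mm in x). Bottom of the pile, standing on the tiles. Origin: centre of the underside; z up.
- small_tray: Small square oak tray, inside 34 x 34 mm, for the keycap. Fixed to the tiles. Floor 3 mm thick, rim 5 mm wide and 7 mm high over the tiles (4 mm over the floor). Origin: centre of the underside, on the tiles; x and y along its sides.
- round_tray: Round oak tray, inside diameter 52 mm, for the cooler. Fixed to the tiles. Floor 3 mm thick, rim 5 mm wide and 7 mm high over the tiles (4 mm over the floor). Origin: centre of the underside, on the tiles; z up.
- long_tray: Oblong oak tray, inside 92 (x) x 54 (y) mm, for the battery holder. Fixed to the tiles. Floor 3 mm thick, rim 5 mm wide and 7 mm high over the tiles (4 mm over the floor). Origin: centre of the underside, on the tiles; x along its length.
- big_tray: Big, nearly square oak tray, inside 84 (x) x 76 (y) mm, for the transformer. Fixed to the tiles. Floor 3 mm thick, rim 5 mm wide and 7 mm high over the tiles (4 mm over the floor). Origin: centre of the underside, on the tiles; x along its longer side.
- scribe: Chrome steel scribe lying on the tiles, 8 to 10 mm thick, about 124 mm long, along its x; origin near its middle, on the tiles. To be left alone.
- spool: Solder spool standing upright on the tiles, 50 mm diameter, 34 mm high; origin: centre of the underside. To be left alone.
Things that resemble listed ones, but are neither listed nor needed, are in the scene too. Leave any green look-alike of the transformer alone.

How it is judged:
By the outcome, as a careful person would: the job done as asked, in the order asked, and still so for the second after the job is handed in, with the robot touching nothing.
It also fails if it takes over 122 s, if anything falls off the work surface, if the arm or the gripper's body presses on something with over 40 N, if the wrist force passes 120 N, or if a joint passes its speed limit or range.

## Working session

There is one attempt and no reset: what is moved stays moved. The work goes in short steps, Python scripts to look and compute and a tool call to move; the robot and the scene stay as the last step left them, time stands still between calls to the robot, and variables do not carry over. Pictures are saved under pics/ and viewed, at most 14 in all, crops included, and the job is handed in when it is done.

Besides the shell and the picture viewer there is one more tool, called after "Emit:" by a JSON object that holds its "op" and its "data", one argument or row to a line. step_arm: Moves the arm, as the interface text tells. Its arguments: {"type":"object","properties":{"steps":{"type":"array","items":{"type":"array","items":{"type":"number"}}},"force":{"type":"number"}},"required":["steps"]}

```bash
mkdir -p pics; ls
cat > h.py <<'E'
import numpy as np, cv2
from plant import r
def snap(n,f=None):
    s=r.snapshot(n)
    if f: cv2.imwrite('pics/'+f,cv2.cvtColor(s['pixels'],cv2.COLOR_RGB2BGR))
    return s
def ray(s,u,v,z):
    T=np.array(s['cam_to_world']);d=T[:3,:3]@np.array([(u-s['cx'])/s['fx'],(v-s['cy'])/s['fy'],1])
    return (T[:3,3]+d*(z-T[2,3])/d[2])
def proj(s,p):
    T=np.array(s['cam_to_world']);c=T[:3,:3].T@(np.array(p)-T[:3,3])
    return c[0]/c[2]*s['fx']+s['cx'],c[1]/c[2]*s['fy']+s['cy']
E
python3 - <<'E'
from h import *
for n in('top','scene'):
    s=snap(n,n+'1.png');print(n,s['fx'],s['cx'],s['cy'],np.round(s['cam_to_world'],3))
print(r.get_state())
E
```

```text
pics
top 447.4366182337224 316.25222927780476 198.76892565106786 [[ 4.000e-03 -9.970e-01  8.100e-02  5.410e-01]
 [-1.000e+00 -1.000e-03  3.100e-02 -2.000e-02]
 [-3.100e-02 -8.100e-02 -9.960e-01  1.122e+00]
 [ 0.000e+00  0.000e+00  0.000e+00  1.000e+00]]
scene 401.2259752405164 322.8771068825392 194.7061148921317 [[ 0.659  0.595 -0.46   1.142]
 [ 0.752 -0.533  0.389 -0.445]
 [-0.014 -0.602 -0.798  0.955]
 [ 0.     0.     0.     1.   ]]
{'clock': 0.1, 'q': array([-1.09423655,  0.68988359, -0.19453311,  1.56623493,  0.15730328,
        0.90250913, -0.21513528]), 'qd': array([-5.64250328e-04, -2.04799406e-03, -6.63090246e-04, -2.16687775e-03,
       -1.63692082e-04,  5.25414203e-04, -7.76995529e-05]), 'joint_torque': array([-3.66956054e-03, -5.28496099e+01, -1.27164021e+00, -1.53837740e+01,
       -5.25279657e-02,  1.95255256e-03,  5.78620893e-05]), 'tool_pos': array([0.26757281, 0.56422921, 0.25500222]), 'eef_rot': array([ 2.19550358e-01,  9.75600823e-01, -8.12275694e-04, -1.22697287e-04]), 'contact_force': array([0.70318842, 0.8247776 , 0.03931639]), 'moment': array([ 0.01372644, -0.03919945,  0.00603625]), 'finger_force': 0.0, 'opening': 0.997566543165104}
```

View pics/top1.png

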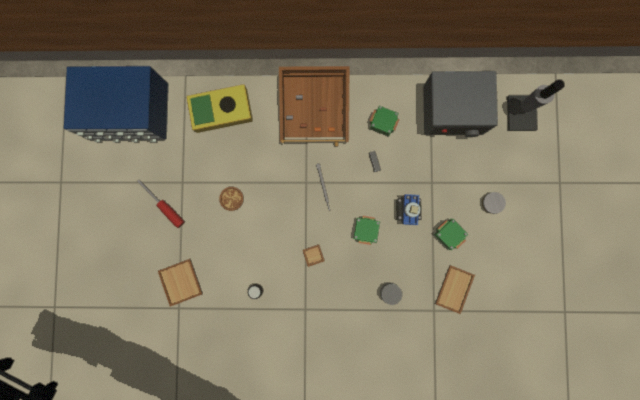

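View pics/scene1.png

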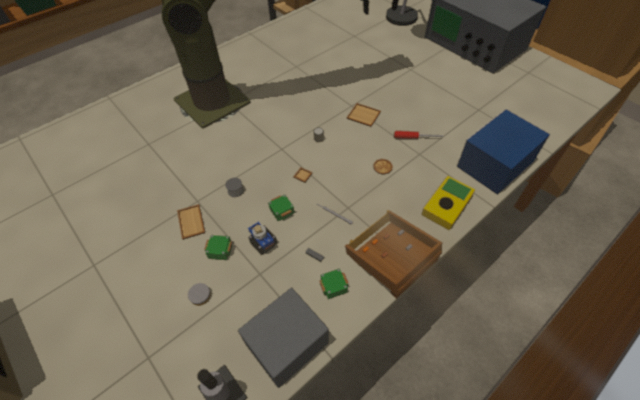

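The top view shows the pile at (410,210), the small tray at (314,255), the round one at (231,198), the big one at (180,282) and the long one at (455,289). The scribe is at (323,187), green look-alikes at (367,230), (451,234) and (384,120), and grey round things at (391,294) and (494,203). I'll enlarge the pile.

Run:
```python
from h import *
a=cv2.imread('pics/top1.png');b=cv2.imread('pics/scene1.png')
c=cv2.resize(a[180:240,370:440],None,fx=6,fy=6,interpolation=cv2.INTER_CUBIC)
d=cv2.resize(b[205:265,225:295],None,fx=5,fy=5,interpolation=cv2.INTER_CUBIC)
d=cv2.copyMakeBorder(d,0,60,0,0,cv2.BORDER_CONSTANT);cv2.imwrite('pics/pile1.png',np.hstack([c,d]))
# trays
s=r.snapshot('top');h=cv2.cvtColor(a,cv2.COLOR_BGR2HSV)
for n,(u,v,R) in dict(small=(314,255,16),round=(231,198,18),big=(180,282,32),long=(455,289,34)).items():
    m=np.zeros(a.shape[:2],np.uint8);m[v-R:v+R,u-R:u+R]=cv2.inRange(h,(5,75,40),(22,255,255))[v-R:v+R,u-R:u+R]
    k=max(cv2.findContours(m,0,2)[0],key=cv2.contourArea)
    w=np.array([ray(s,p[0][0],p[0][1],0.006)[:2] for p in k],np.float32)
    print(n,cv2.minAreaRect(w*1000),cv2.contourArea(k))
```

```text
small ((491.4685974121094, 22.209617614746094), (45.181915283203125, 45.481502532958984), 18.590518951416016) 300.0
round ((631.78564453125, 229.54161071777344), (58.140037536621094, 61.010398864746094), 0.10899709165096283) 441.0
big ((422.7123718261719, 354.5565490722656), (95.75393676757812, 87.46180725097656), 20.990821838378906) 1280.5
long ((410.60162353515625, -324.5461730957031), (66.82157135009766, 103.10448455810547), 68.48143768310547) 1107.0
```

View pics/pile1.png

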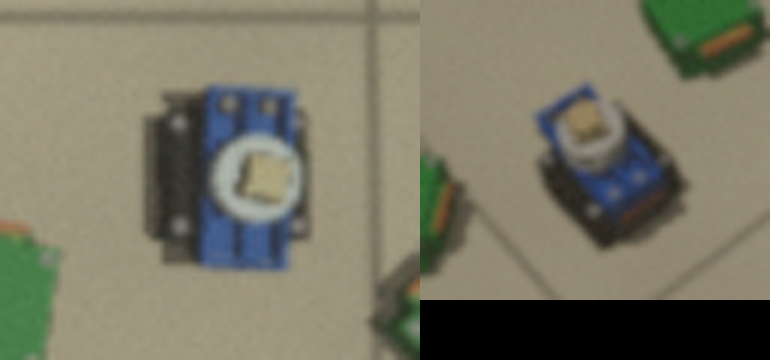

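The crop (6x, offset 370,180) shows the keycap at about (414,209), turned slightly, on the cooler at (413,210). The blue holder spans (404-419,195-225) with its length along the image vertical, i.e. world x. The black transformer under it runs from about (395) to (421) and sticks out on the left (+y). It is the only black, non-green one, under the pile.

Run:
```python
from h import *
s=snap('top');a=cv2.cvtColor(s['pixels'],cv2.COLOR_RGB2BGR)
u0,v0,f=370,180,6
c=cv2.resize(a[180:240,370:440],None,fx=f,fy=f,interpolation=cv2.INTER_CUBIC);h=cv2.cvtColor(c,cv2.COLOR_BGR2HSV)
def meas(n,m,z):
    k=max(cv2.findContours(m,0,2)[0],key=cv2.contourArea);k=cv2.convexHull(k)
    w=np.array([ray(s,(p[0][0]+.5)/f-.5+u0,(p[0][1]+.5)/f-.5+v0,z)[:2] for p in k],np.float32)*1000
    print(n,np.round(cv2.boundingRect(k)),cv2.minAreaRect(w),cv2.minEnclosingCircle(w))
roi=np.zeros(h.shape[:2],np.uint8);roi[130:230,200:310]=255
key=cv2.inRange(h,(15,60,130),(35,255,255))&roi
meas('key',key,.078)
roi2=np.zeros_like(roi);roi2[120:232,205:308]=255
cool=cv2.inRange(h,(0,0,130),(180,58,255))&roi2|key
meas('cool',cool,.065)
blue=cv2.inRange(h,(100,110,60),(130,255,255));roi2[:]=0;roi2[70:290,140:320]=255
meas('blue',blue&roi2,.05)
blk=cv2.inRange(h,(0,0,0),(180,255,75))&roi2
meas('black+blue',(blue|blk)&roi2,.034); meas('black',blk,.034)
cv2.imwrite('pics/masks.png',np.hstack([key,cool]));
for n,u,v in (('g1',391,294),('g2',494,203),('gc1',367,230),('gc2',451,234)): print(n,ray(s,u,v,.03))
b=s['pixels'];print(b[294,391],b[203,494])
```

```text
key [245 157  42  44] ((600.8848266601562, -214.26380920410156), (14.287154197692871, 14.883559226989746), 77.14458465576172) ((601.2974853515625, -213.96572875976562), 9.58594799041748)
cool [214 133  87  91] ((602.1315307617188, -214.0093231201172), (34.11977005004883, 34.144290924072266), 61.04621887207031) ((602.0177612304688, -214.0723419189453), 17.73402214050293)
blue [201 202  72  62] ((580.5263671875, -208.17369079589844), (28.126432418823242, 23.26884651184082), 84.82886505126953) ((581.4013671875, -207.0050048828125), 16.532039642333984)
black+blue [154  95  56 167] ((603.94580078125, -188.8504638671875), (22.098127365112305, 67.14110565185547), 89.3947982788086) ((603.8673095703125, -196.27899169921875), 33.61125183105469)
black [154  95  56 167] ((603.94580078125, -188.8504638671875), (22.098127365112305, 67.14110565185547), 89.3947982788086) ((603.8673095703125, -196.27899169921875), 33.61125183105469)
g1 [ 0.40060574 -0.16609757  0.03      ]
g2 [ 0.619559   -0.41617301  0.03      ]
gc1 [ 0.55341258 -0.10960503  0.03      ]
gc2 [ 0.54444936 -0.3115554   0.03      ]
[110 109 103] [139 134 126]
```

View pics/masks.png

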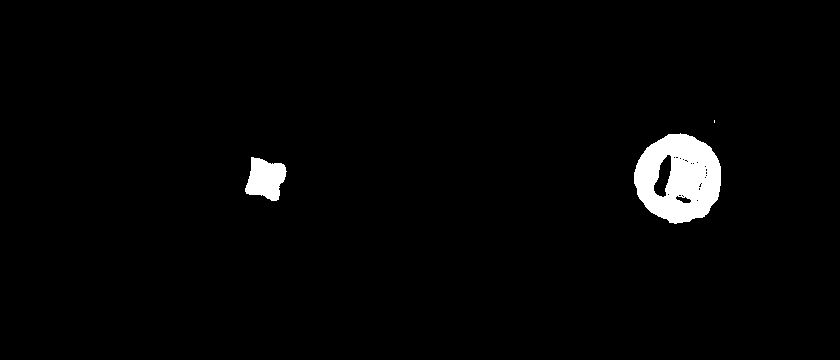

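```bash
cat > go.py <<'E'
import sys
from h import *
from scipy.spatial.transform import Rotation as Ro
def go(x,y,z,yaw):
    st=r.get_state();R=Ro.from_quat(st['eef_rot']);M=R.as_matrix()
    if yaw is None: t=0
    else: t=-((yaw-np.degrees(np.arctan2(M[1,1],M[0,1]))+90)%180-90)
    d=np.array([x,y,z])-st['tool_pos']
    # residual tilt as tool rotvec
    tilt=np.degrees(np.cross(M.T@[0,0,-1],[0,0,1]))*-1
    print('now',np.round(st['tool_pos'],4),'yaw',round(np.degrees(np.arctan2(M[1,1],M[0,1])),1),'q7',round(st['q'][6],2),'t',st['clock'],
      '\nshift now',np.round(M.T@d*100,2),'turn z',round(t,1),'shift after turn',np.round((R*Ro.from_rotvec([0,0,np.radians(t)])).as_matrix().T@d*100,2),'tilt fix',np.round(tilt,1),'open',st['opening'],'F',np.round(st['contact_force'],1))
if __name__=='__main__':
    a=[None if v=='n' else float(v) for v in sys.argv[1:5]];go(*a)
E
python3 go.py .601 -.214 .2 77
```

```text
now [0.2677 0.5644 0.2552] yaw 64.6 q7 -0.22 t 0.2 
shift now [-63.47 -56.05   5.59] turn z -12.4 shift after turn [-49.99 -68.34   5.59] tilt fix [-0.1  0.  -0. ] open 0.9985729310240663 F [-0.3  0.   0.7]
```

Emit:
{"op": "step_arm", "data": {
  "steps": [
    [0,0,0,0,0,-6.2,0],
    [0,0,0,0,0,-6.2,0],
    [-3.1,-4.3,0.3,0,0,0,0],
    [-3.1,-4.3,0.3,0,0,0,0],
    [-3.1,-4.3,0.3,0,0,0,0],
    [-3.1,-4.3,0.3,0,0,0,0],
    [-3.1,-4.3,0.3,0,0,0,0],
    [-3.1,-4.3,0.3,0,0,0,0]
  ],
  "force": 15
}}

```text
clock: 1.2
tool_pos: [0.3917, 0.27, 0.2377]
eef_rot: [0.113, 0.994, 0.0, 0.0]
contact_force: [0.3, -0.9, 0.1]
opening: 0.498
finger_force: 0.0
```

Emit:
{"op": "step_arm", "data": {
  "steps": [
    [-3.1,-4.3,0.3,0,0,0,0],
    [-3.1,-4.3,0.3,0,0,0,0],
    [-3.1,-4.3,0.3,0,0,0,0],
    [-3.1,-4.3,0.3,0,0,0,0],
    [-3.1,-4.3,0.3,0,0,0,0],
    [-3.1,-4.3,0.3,0,0,0,0],
    [-3.1,-4.3,0.3,0,0,0,0],
    [0,0,0,0,0,0,0]
  ]
}}

```text
clock: 2.2
tool_pos: [0.5357, -0.0761, 0.216]
eef_rot: [0.117, 0.993, -0.001, 0.0]
contact_force: [-0.4, 0.6, -0.4]
opening: 0.501
finger_force: 0.0
```

```bash
python3 go.py .601 -.214 .15 77
```

```text
now [ 0.5357 -0.0761  0.216 ] yaw 76.5 q7 1.07 t 2.2 
shift now [ -9.56 -11.88   6.64] turn z -0.5 shift after turn [ -9.46 -11.96   6.64] tilt fix [-0.1  0.  -0. ] open 0.5008455003899265 F [-0.4  0.6 -0.4]
```

Emit:
{"op": "step_arm", "data": {
  "steps": [
    [-2.4,-3,1.6,0,0,-0.5,0],
    [-2.4,-3,1.7,0,0,0,0],
    [-2.4,-3,1.7,0,0,0,0],
    [-2.3,-2.9,1.6,0,0,0,0],
    [0,0,0,0,0,0,0]
  ]
}}

```text
clock: 2.82
tool_pos: [0.6013, -0.2096, 0.149]
eef_rot: [0.11, 0.994, -0.001, -0.001]
contact_force: [-0.3, 0.9, -0.7]
opening: 0.5
finger_force: 0.0
```

```bash
python3 go.py .601 -.214 .0845 77
python3 - <<'E'
from h import *
a=cv2.cvtColor(snap('scene')['pixels'],cv2.COLOR_RGB2BGR)
cv2.imwrite('pics/s2.png',cv2.resize(a[170:270,200:320],None,fx=5,fy=5,interpolation=cv2.INTER_CUBIC))
E
```

```text
now [ 0.6013 -0.2096  0.149 ] yaw 77.3 q7 1.28 t 2.825 
shift now [-0.08 -0.43  6.45] turn z 0.3 shift after turn [-0.08 -0.43  6.45] tilt fix [-0.1 -0.1  0. ] open 0.5000065543252319 F [-0.3  0.9 -0.7]
```

View pics/s2.png

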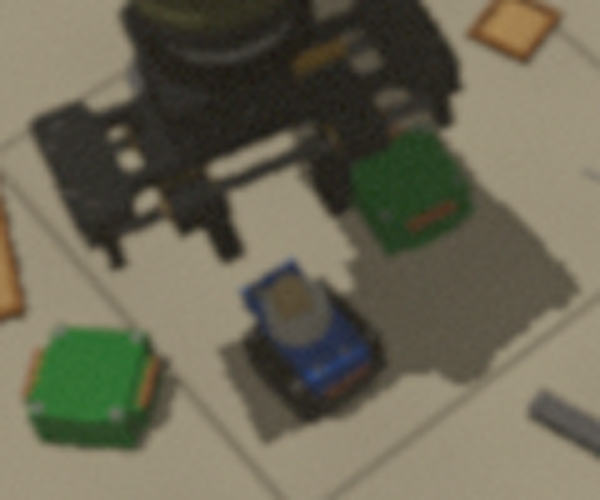

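The open jaws straddle the keycap (crop 290,300), with nothing in the way below them. Descending.

Emit:
{"op": "step_arm", "data": {
  "steps": [
    [-0.1,-0.4,2.5,0,0,0,0],
    [0,0,2.5,0,0,0,0],
    [0,0,1.0,0,0,0,0],
    [0,0,0.4,0,0,0,0],
    [0,0,0,0,0,0,0]
  ]
}}

```text
clock: 3.5
tool_pos: [0.6024, -0.2108, 0.0874]
eef_rot: [0.108, 0.994, 0.0, 0.0]
contact_force: [0.5, 0.1, -0.3]
opening: 0.5
finger_force: 0.0
```

```bash
python3 go.py .601 -.214 .0845 77
```

```text
now [ 0.6024 -0.2108  0.0874] yaw 77.6 q7 1.26 t 3.5 
shift now [ 0.07 -0.34  0.29] turn z 0.6 shift after turn [ 0.06 -0.34  0.29] tilt fix [ 0.   0.1 -0. ] open 0.5000829469656916 F [ 0.5  0.1 -0.3]
```

Emit:
{"op": "step_arm", "data": {
  "steps": [
    [0.1,-0.3,0.3,0,0,0,0],
    [0,0,0,0,0,0,0],
    [0,0,0,0,0,0,0]
  ]
}}

```text
clock: 3.88
tool_pos: [0.6004, -0.2143, 0.0839]
eef_rot: [0.109, 0.994, 0.0, 0.0]
contact_force: [0.7, 0.5, -0.4]
opening: 0.5
finger_force: 0.0
```

Emit:
{"op": "step_arm", "data": {
  "steps": [
    [0,0,0,0,0,0,0.7],
    [0,0,0,0,0,0,0.85],
    [0,0,0,0,0,0,1],
    [0,0,0,0,0,0,1],
    [0,0,0,0,0,0,1]
  ],
  "force": 10
}}

```text
clock: 4.5
tool_pos: [0.6003, -0.214, 0.0837]
eef_rot: [0.109, 0.994, 0.0, 0.0]
contact_force: [-0.1, 0.1, 0.3]
opening: 0.2
finger_force: 10.0
```

The fingers are outside a 34 mm tray when the keycap is down, so the tips must clear the 4 mm rim. I'll regrip 4 mm higher.

Emit:
{"op": "step_arm", "data": {
  "steps": [
    [0,0,0,0,0,0,0.4],
    [0,0,0,0,0,0,0.4],
    [0,0,-0.4,0,0,0,0.4],
    [0,0,0,0,0,0,0.4],
    [0,0,0,0,0,0,0.8],
    [0,0,0,0,0,0,1],
    [0,0,0,0,0,0,1],
    [0,0,0,0,0,0,1]
  ],
  "force": 12
}}

```text
clock: 5.5
tool_pos: [0.6003, -0.2141, 0.0877]
eef_rot: [0.109, 0.994, 0.0, 0.0]
contact_force: [-0.7, 0.5, 0.7]
opening: 0.198
finger_force: 12.0
```

```bash
python3 go.py .4915 .0222 .16 71.4
```

```text
now [ 0.6003 -0.2141  0.0877] yaw 77.5 q7 1.26 t 5.5 
shift now [15.73 20.72 -7.23] turn z 6.1 shift after turn [17.85 18.93 -7.23] tilt fix [ 0.  0. -0.] open 0.19769125601101026 F [-0.7  0.5  0.7]
```

Emit:
{"op": "step_arm", "data": {
  "steps": [
    [0,0,-1.5,0,0,0,1],
    [0,0,-3,0,0,0,1],
    [0,0,-3,0,0,0,1],
    [0,0,0,0,0,-7.8,1],
    [0,0,0,0,0,-7.8,1],
    [0,0,0,0,0,-7.8,1],
    [0,0,0,0,0,-7.7,1],
    [0,0,0,0,0,0,1]
  ]
}}

```text
clock: 6.5
tool_pos: [0.6003, -0.2143, 0.1634]
eef_rot: [-0.161, 0.987, 0.0, 0.0]
contact_force: [-0.8, 0.1, 0.3]
opening: 0.195
finger_force: 12.0
```

```bash
python3 go.py .4915 .0222 .1 108.6
```

```text
now [ 0.6003 -0.2143  0.1634] yaw 108.5 q7 1.72 t 6.5 
shift now [ 2.81 25.89  6.34] turn z -0.1 shift after turn [ 2.78 25.89  6.34] tilt fix [-0.  0. -0.] open 0.19460245569716075 F [-0.8  0.1  0.3]
```

Emit:
{"op": "step_arm", "data": {
  "steps": [
    [0.4,3.7,0,0,0,0,1],
    [0.4,3.7,0,0,0,0,1],
    [0.4,3.7,0,0,0,0,1],
    [0.4,3.7,1,0,0,0,1],
    [0.4,3.7,1,0,0,0,1],
    [0.4,3.7,1,0,0,0,1],
    [0.4,3.7,1,0,0,0,1],
    [0,0,0,0,0,0,1]
  ]
}}

```text
clock: 7.5
tool_pos: [0.49, 0.0258, 0.1229]
eef_rot: [-0.164, 0.986, 0.001, -0.0]
contact_force: [0.2, -0.5, 0.2]
opening: 0.201
finger_force: 12.0
```

```bash
python3 go.py .4915 .0222 .0255 108.6
python3 - <<'E'
from h import *
s=snap('scene');a=cv2.cvtColor(s['pixels'],cv2.COLOR_RGB2BGR);u,v=proj(s,[.49,.02,.06]);u,v=int(u),int(v);print(u,v)
cv2.imwrite('pics/s3.png',cv2.resize(a[v-45:v+45,u-60:u+60],None,fx=5,fy=5,interpolation=cv2.INTER_CUBIC))
E
```

```text
now [0.49   0.0258 0.1229] yaw 108.9 q7 1.15 t 7.5 
shift now [-0.03 -0.41  9.74] turn z 0.3 shift after turn [-0.04 -0.41  9.74] tilt fix [ 0.1 -0.  -0. ] open 0.20097674048937714 F [ 0.2 -0.5  0.2]
300 162
```

View pics/s3.png

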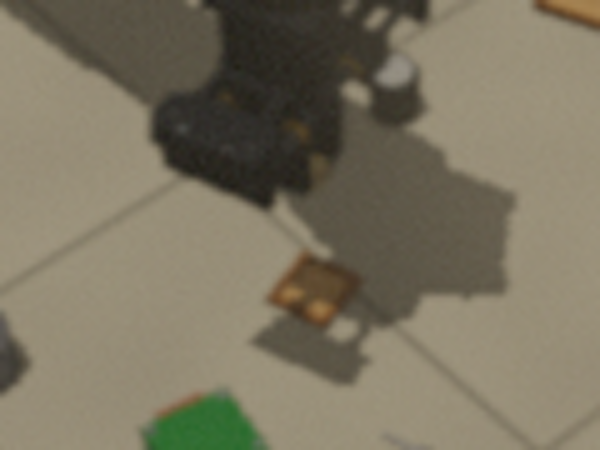

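The keycap is hidden behind the hand but held (opening 0.20). The small tray (crop 315,290) lies clear below it. Lowering.

Emit:
{"op": "step_arm", "data": {
  "steps": [
    [0,-0.4,3,0,0,0,1],
    [0,0,3,0,0,0,1],
    [0,0,2,0,0,0,1],
    [0,0,1,0,0,0,1],
    [0,0,0.3,0,0,0,1],
    [0,0,0,0,0,0,1],
    [0,0,0,0,0,0,1]
  ]
}}

```text
clock: 8.43
tool_pos: [0.4928, 0.0185, 0.0303]
eef_rot: [-0.162, 0.987, 0.0, 0.001]
contact_force: [0.2, 0.1, 0.3]
opening: 0.205
finger_force: 12.0
```

```bash
python3 go.py .4915 .0222 .0255 108.6
```

```text
now [0.4928 0.0185 0.0303] yaw 108.6 q7 1.06 t 8.425 
shift now [0.   0.39 0.48] turn z 0.0 shift after turn [0.   0.39 0.48] tilt fix [-0.   0.1 -0. ] open 0.20478775730171417 F [0.2 0.1 0.3]
```

Emit:
{"op": "step_arm", "data": {
  "steps": [
    [0,0.4,0,0,0,0,1],
    [0,0,0.2,0,0,0,1],
    [0,0,0.2,0,0,0,1],
    [0,0,0,0,0,0,1],
    [0,0,0,0,0,0,1]
  ]
}}

```text
clock: 9.05
tool_pos: [0.491, 0.0225, 0.0257]
eef_rot: [-0.162, 0.987, 0.0, 0.0]
contact_force: [-0.2, 0.1, 1.3]
opening: 0.197
finger_force: 12.0
```

```bash
python3 go.py .4915 .0222 .0255 108.6
```

```text
now [0.491  0.0225 0.0257] yaw 108.6 q7 1.05 t 9.05 
shift now [-0.04 -0.04  0.02] turn z 0.0 shift after turn [-0.04 -0.04  0.02] tilt fix [ 0.  0. -0.] open 0.19735798324470138 F [-0.2  0.1  1.3]
```

Emit:
{"op": "step_arm", "data": {
  "steps": [
    [0,0,0,0,0,0,0.5],
    [0,0,0,0,0,0,0.3],
    [0,0,0,0,0,0,0.2],
    [0,0,-1.5,0,0,0,0.2],
    [0,0,-3.5,0,0,0,0],
    [0,0,-4,0,0,0,0],
    [0,0,-3,0,0,0,0],
    [0,0,0,0,0,0,0]
  ]
}}

```text
clock: 10.05
tool_pos: [0.4922, 0.0223, 0.1474]
eef_rot: [-0.161, 0.987, 0.0, 0.002]
contact_force: [-0.1, -0.0, 0.0]
opening: 0.499
finger_force: 0.0
```

```bash
python3 go.py .602 -.214 .16 90
```

```text
now [0.4922 0.0223 0.1474] yaw 108.6 q7 1.17 t 10.05 
shift now [ -2.89 -25.9   -1.23] turn z 18.6 shift after turn [-10.99 -23.63  -1.23] tilt fix [-0.   0.2 -0. ] open 0.49949831345978507 F [-0.1 -0.   0. ]
```

Emit:
{"op": "step_arm", "data": {
  "steps": [
    [0,0,0,0,0,9.3,-0.3],
    [0,0,0,0,0,9.3,-0.3],
    [-2.2,-4.7,-0.2,0,0,0,-0.3],
    [-2.2,-4.7,-0.3,0,0,0,-0.3],
    [-2.2,-4.7,-0.3,0,0,0,-0.3],
    [-2.2,-4.7,0,0,0,0,-0.3],
    [-2.2,-4.7,0,0,0,0,-0.3],
    [0,0,0,0,0,0,-0.3]
  ]
}}

```text
clock: 11.05
tool_pos: [0.6008, -0.2185, 0.1514]
eef_rot: [0.004, 1.0, -0.002, -0.001]
contact_force: [-0.4, -0.3, 0.1]
opening: 0.648
finger_force: 0.0
```

```bash
python3 - <<'E'
from h import *
s=snap('top','t4.png');a=cv2.cvtColor(s['pixels'],cv2.COLOR_RGB2BGR)
c=cv2.resize(a[238:273,294:334],None,fx=8,fy=8,interpolation=cv2.INTER_CUBIC)
s=snap('scene');b=cv2.cvtColor(s['pixels'],cv2.COLOR_RGB2BGR);d=cv2.resize(b[155:195,280:325],None,fx=7,fy=7,interpolation=cv2.INTER_CUBIC)
cv2.imwrite('pics/k4.png',np.hstack([c,d]))
E
python3 go.py .602 -.214 .1 90
```

```text
now [ 0.6002 -0.2123  0.152 ] yaw 90.0 q7 1.44 t 11.15 
shift now [-0.2  -0.18  5.2 ] turn z -0.0 shift after turn [-0.2  -0.18  5.2 ] tilt fix [ 0.1 -0.1 -0. ] open 0.6513442943777638 F [-0.2 -0.3  0. ]
```

View pics/k4.png

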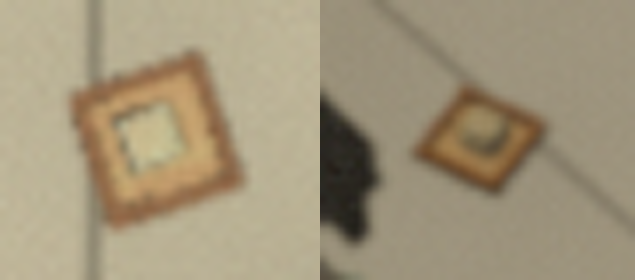

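The keycap lies flat in the small tray (crop centre 152,137). Next is the cooler.

Emit:
{"op": "step_arm", "data": {
  "steps": [
    [-0.2,-0.1,2.5,0,0,0,-0.3],
    [0,0,2.5,0,0,0,-0.3],
    [0,0,1.5,0,0,0,-0.3],
    [0,0,1.2,0,0,0,-0.3],
    [0,0,0,0,0,0,-0.3],
    [0,0,0,0,0,0,-0.3]
  ]
}}

```text
clock: 11.9
tool_pos: [0.6037, -0.2135, 0.0773]
eef_rot: [-0.0, 1.0, -0.0, 0.001]
contact_force: [-0.2, 0.6, 0.4]
opening: 0.651
finger_force: 0.0
```

```bash
python3 go.py .602 -.214 .073 90
```

```text
now [ 0.6037 -0.2135  0.0773] yaw 90.0 q7 1.39 t 11.9 
shift now [ 0.17 -0.05  0.43] turn z 0.0 shift after turn [ 0.17 -0.05  0.43] tilt fix [-0.   0.1 -0. ] open 0.6511629747267744 F [-0.2  0.6  0.4]
```

Emit:
{"op": "step_arm", "data": {
  "steps": [
    [0.1,0,0.4,0,0,0,-0.2],
    [0,0,0,0,0,0,0],
    [0,0,0,0,0,0,0.15],
    [0,0,0,0,0,0,0.3],
    [0,0,0,0,0,0,1],
    [0,0,0,0,0,0,1],
    [0,0,0,0,0,0,1]
  ],
  "force": 12
}}

```text
clock: 12.78
tool_pos: [0.6023, -0.2136, 0.0728]
eef_rot: [-0.0, 1.0, -0.0, 0.0]
contact_force: [-0.4, -0.9, 1.4]
opening: 0.381
finger_force: 12.0
```

Emit:
{"op": "step_arm", "data": {
  "steps": [
    [0,0,-1,0,0,0,1],
    [0,0,-3,0,0,0,1],
    [0,0,-4,0,0,0,1],
    [0,0,0,0,0,0,1],
    [0,0,0,0,0,0,1]
  ]
}}

```text
clock: 13.4
tool_pos: [0.6017, -0.2136, 0.1526]
eef_rot: [-0.0, 1.0, -0.0, -0.0]
contact_force: [0.0, 0.6, -0.2]
opening: 0.38
finger_force: 12.0
```

```bash
python3 go.py .632 .2295 .13 90
python3 - <<'E'
from h import *
s=snap('top');a=cv2.cvtColor(s['pixels'],cv2.COLOR_RGB2BGR)
c=cv2.resize(a[170:225,200:262],None,fx=6,fy=6,interpolation=cv2.INTER_CUBIC)
cv2.imwrite('pics/round.png',c)
g=cv2.cvtColor(c,cv2.COLOR_BGR2HSV);m=cv2.inRange(g,(5,90,30),(22,255,255))
k=cv2.convexHull(max(cv2.findContours(m,0,2)[0],key=cv2.contourArea));(x,y),R=cv2.minEnclosingCircle(k);print(ray(s,(x+.5)/6-.5+200,(y+.5)/6-.5+170,.006),R/6*2.5)
E
```

```text
now [ 0.6017 -0.2136  0.1526] yaw 90.0 q7 1.44 t 13.4 
shift now [-3.06 44.31  2.26] turn z 0.0 shift after turn [-3.03 44.31  2.26] tilt fix [-0. -0.  0.] open 0.379849589053197 F [ 0.   0.6 -0.2]
[0.63210472 0.22981239 0.006     ] 30.300188064575195
```

Emit:
{"op": "step_arm", "data": {
  "steps": [
    [-0.3,4.4,0,0,0,0,1],
    [-0.3,4.4,0,0,0,0,1],
    [-0.3,4.4,0,0,0,0,1],
    [-0.3,4.4,0,0,0,0,1],
    [-0.3,4.4,0,0,0,0,1],
    [-0.3,4.4,0,0,0,0,1],
    [-0.3,4.4,0,0,0,0,1],
    [-0.3,4.4,0,0,0,0,1]
  ]
}}

```text
clock: 14.45
tool_pos: [0.6251, 0.1395, 0.1512]
eef_rot: [-0.0, 1.0, -0.0, -0.001]
contact_force: [0.4, -0.3, -0.3]
opening: 0.377
finger_force: 12.0
```

Emit:
{"op": "step_arm", "data": {
  "steps": [
    [-0.3,4.4,1,0,0,0,1],
    [-0.3,4.4,1,0,0,0,1],
    [0,0,2,0,0,0,1],
    [0,0,2,0,0,0,1],
    [0,0,0,0,0,0,1],
    [0,0,0,0,0,0,1]
  ]
}}

```text
clock: 15.2
tool_pos: [0.6324, 0.225, 0.0928]
eef_rot: [0.001, 1.0, -0.0, 0.0]
contact_force: [0.7, -0.0, 0.5]
opening: 0.375
finger_force: 12.0
```

```bash
python3 go.py .632 .2298 .026 90
```

```text
now [0.6324 0.225  0.0928] yaw 89.9 q7 0.81 t 15.2 
shift now [0.04 0.48 6.67] turn z -0.1 shift after turn [0.04 0.48 6.67] tilt fix [-0.  0. -0.] open 0.3752813149719958 F [ 0.7 -0.   0.5]
```

Emit:
{"op": "step_arm", "data": {
  "steps": [
    [0,0.5,2,0,0,0,1],
    [0,0,2,0,0,0,1],
    [0,0,1.5,0,0,0,1],
    [0,0,0.6,0,0,0,1],
    [0,0,0.2,0,0,0,1],
    [0,0,0,0,0,0,1],
    [0,0,0,0,0,0,1]
  ]
}}

```text
clock: 16.08
tool_pos: [0.6323, 0.2316, 0.0304]
eef_rot: [-0.0, 1.0, 0.0, 0.001]
contact_force: [-0.4, 0.2, 0.6]
opening: 0.376
finger_force: 12.0
```

```bash
python3 go.py .632 .2298 .026 90
```

```text
now [0.6323 0.2316 0.0304] yaw 90.0 q7 0.78 t 16.075 
shift now [ 0.03 -0.18  0.44] turn z 0.0 shift after turn [ 0.03 -0.18  0.44] tilt fix [ 0.   0.1 -0. ] open 0.37606185027194794 F [-0.4  0.2  0.6]
```

Emit:
{"op": "step_arm", "data": {
  "steps": [
    [0,-0.2,0.2,0,0,0,1],
    [0,0,0.2,0,0,0,1],
    [0,0,0,0,0,0,1],
    [0,0,0,0,0,0,1]
  ]
}}

```text
clock: 16.58
tool_pos: [0.6321, 0.2291, 0.0258]
eef_rot: [-0.0, 1.0, -0.0, 0.0]
contact_force: [0.2, -0.6, 0.9]
opening: 0.379
finger_force: 12.0
```

Emit:
{"op": "step_arm", "data": {
  "steps": [
    [0,0,0,0,0,0,0.15],
    [0,0,0,0,0,0,0],
    [0,0,0,0,0,0,-0.1],
    [0,0,-1.5,0,0,0,-0.1],
    [0,0,-3.5,0,0,0,-0.1],
    [0,0,-4,0,0,0,-0.1],
    [0,0,-3,0,0,0,-0.1],
    [0,0,0,0,0,0,-0.1]
  ]
}}

```text
clock: 17.58
tool_pos: [0.6337, 0.2305, 0.1495]
eef_rot: [-0.0, 1.0, 0.002, 0.003]
contact_force: [-0.4, -0.3, -0.5]
opening: 0.553
finger_force: 0.0
```

Emit:
{"op": "step_arm", "data": {
  "steps": [
    [0.2,-4.5,0,0,0,0,-0.1],
    [0.2,-4.5,0,0,0,0,-0.1],
    [0.2,-4.5,0,0,0,0,-0.1],
    [0.2,-4.5,0,0,0,0,-0.1],
    [0,0,0,0,0,0,-0.1],
    [0,0,0,0,0,0,-0.1]
  ]
}}

```text
clock: 18.32
tool_pos: [0.6236, 0.0502, 0.1453]
eef_rot: [-0.0, 1.0, 0.001, -0.0]
contact_force: [-0.4, 0.5, 0.2]
opening: 0.551
finger_force: 0.0
```

Run:
```python
from h import *
s=snap('top');a=cv2.cvtColor(s['pixels'],cv2.COLOR_RGB2BGR)
u0,v0,f=370,180,6
c=cv2.resize(a[180:240,370:440],None,fx=f,fy=f,interpolation=cv2.INTER_CUBIC);h=cv2.cvtColor(c,cv2.COLOR_BGR2HSV)
def meas(n,m,z):
    k=max(cv2.findContours(m,0,2)[0],key=cv2.contourArea);k=cv2.convexHull(k)
    w=np.array([ray(s,(p[0][0]+.5)/f-.5+u0,(p[0][1]+.5)/f-.5+v0,z)[:2] for p in k],np.float32)*1000
    print(n,cv2.boundingRect(k),cv2.minAreaRect(w))
roi=np.zeros(h.shape[:2],np.uint8);roi[70:290,130:320]=255
blue=cv2.morphologyEx(cv2.inRange(h,(98,90,50),(130,255,255))&roi,cv2.MORPH_CLOSE,np.ones((25,25)));meas('blue',blue,.05)
blk=cv2.inRange(h,(0,0,0),(180,255,85))&roi;meas('all',cv2.morphologyEx(blk|blue,cv2.MORPH_CLOSE,np.ones((25,25))),.034)
e=cv2.resize(a[170:225,200:262],None,fx=6,fy=6,interpolation=cv2.INTER_CUBIC)
e=cv2.copyMakeBorder(e,0,30,0,0,cv2.BORDER_CONSTANT);cv2.imwrite('pics/p5.png',np.hstack([c,e]))
```

```text
blue (199, 90, 95, 177) ((602.5603637695312, -212.25225830078125), (36.091217041015625, 69.32505798339844), 86.15911865234375)
all (153, 90, 150, 177) ((603.92529296875, -207.26937866210938), (59.8011589050293, 70.95108032226562), 89.14286804199219)
```

View pics/p5.png

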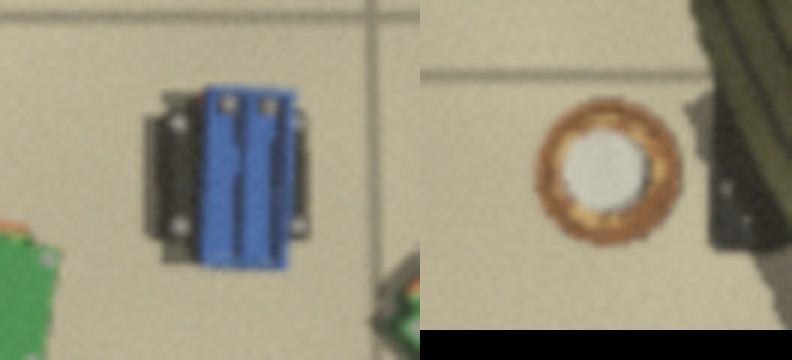

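The cooler sits flat in the round tray (right crop 605,172). The holder spans (198-296, 88-270) in the crop, turned about -3.2°. Next, the holder, with the jaws across its 34 mm width.

```bash
python3 go.py .6025 -.2122 .11 86.8
```

```text
now [0.6237 0.0513 0.1455] yaw 90.1 q7 1.04 t 18.375 
shift now [  2.18 -26.35   3.5 ] turn z 3.3 shift after turn [  0.65 -26.43   3.5 ] tilt fix [ 0.1 -0.  -0. ] open 0.5467520381459667 F [ 0.3  0.8 -1.3]
```

Emit:
{"op": "step_arm", "data": {
  "steps": [
    [0,0,0,0,0,3.3,-0.3],
    [0.1,-4.4,0,0,0,0,-0.3],
    [0.1,-4.4,0,0,0,0,-0.3],
    [0.1,-4.4,0,0,0,0,-0.3],
    [0.1,-4.4,0.5,0,0,0,-0.3],
    [0.1,-4.4,1,0,0,0,-0.3],
    [0.1,-4.4,1,0,0,0,-0.3],
    [0,0,0,0,0,0,-0.3]
  ]
}}

```text
clock: 19.38
tool_pos: [0.6017, -0.2176, 0.1193]
eef_rot: [0.031, 1.0, -0.001, -0.001]
contact_force: [0.1, -0.8, -0.7]
opening: 0.645
finger_force: 0.0
```

Emit:
{"op": "step_arm", "data": {
  "steps": [
    [0,0,1,0,0,0,-0.3],
    [0,0,0,0,0,0,-0.3],
    [0,0,0,0,0,0,-0.3]
  ]
}}

```text
clock: 19.75
tool_pos: [0.6035, -0.2119, 0.1108]
eef_rot: [0.027, 1.0, 0.0, 0.0]
contact_force: [0.4, -0.8, -0.5]
opening: 0.651
finger_force: 0.0
```

```bash
python3 go.py .6025 -.2122 .057 86.8
```

```text
now [ 0.6035 -0.2119  0.1108] yaw 86.9 q7 1.36 t 19.75 
shift now [ 0.1  -0.04  5.38] turn z 0.1 shift after turn [ 0.1  -0.04  5.38] tilt fix [ 0.1  0.  -0. ] open 0.6507220041416043 F [ 0.4 -0.8 -0.5]
```

Emit:
{"op": "step_arm", "data": {
  "steps": [
    [0.1,0,2,0,0,0,-0.3],
    [0,0,2,0,0,0,-0.3],
    [0,0,1,0,0,0,-0.3],
    [0,0,0.4,0,0,0,-0.2],
    [0,0,0,0,0,0,-0.1],
    [0,0,0,0,0,0,-0.1],
    [0,0,0,0,0,0,-0.1]
  ]
}}

```text
clock: 20.62
tool_pos: [0.6023, -0.2138, 0.0572]
eef_rot: [0.029, 1.0, -0.0, 0.0]
contact_force: [0.1, -0.7, -0.0]
opening: 0.549
finger_force: 0.0
```

Emit:
{"op": "step_arm", "data": {
  "steps": [
    [0,0,0,0,0,0,0.1],
    [0,0,0,0,0,0,0.2],
    [0,0,0,0,0,0,0.3],
    [0,0,0,0,0,0,1],
    [0,0,0,0,0,0,1],
    [0,0,0,0,0,0,1]
  ],
  "force": 12
}}

```text
clock: 21.38
tool_pos: [0.6021, -0.2136, 0.0568]
eef_rot: [0.029, 1.0, 0.0, 0.0]
contact_force: [-0.7, -0.4, 2.1]
opening: 0.386
finger_force: 12.0
```

Gripped (34 mm). Lift, turn and carry.

Emit:
{"op": "step_arm", "data": {
  "steps": [
    [0,0,-0.8,0,0,0,1],
    [0,0,-2.5,0,0,0,1],
    [0,0,-3.5,0,0,0,1],
    [0,0,-2,0,0,0,1],
    [0,0,0,0,0,9.2,1],
    [0,0,0,0,0,9.2,1],
    [0,0,0,0,0,0,1]
  ]
}}

```text
clock: 22.25
tool_pos: [0.6018, -0.2136, 0.1447]
eef_rot: [0.187, 0.982, -0.0, -0.0]
contact_force: [0.2, -0.4, -0.2]
opening: 0.383
finger_force: 12.0
```

```bash
python3 go.py .4106 -.3245 .1 68.5
```

```text
now [ 0.6018 -0.2136  0.1447] yaw 68.4 q7 1.14 t 22.25 
shift now [ 13.71 -17.33   4.49] turn z -0.1 shift after turn [ 13.73 -17.32   4.49] tilt fix [-0. -0.  0.] open 0.3834503519880863 F [ 0.2 -0.4 -0.2]
```

Emit:
{"op": "step_arm", "data": {
  "steps": [
    [2.7,-3.5,0,0,0,0,1],
    [2.7,-3.5,0,0,0,0,1],
    [2.8,-3.4,0,0,0,0,1],
    [2.8,-3.5,1,0,0,0,1],
    [2.7,-3.4,1.5,0,0,0,1],
    [0,0,2,0,0,0,1],
    [0,0,0,0,0,0,1],
    [0,0,0,0,0,0,1]
  ]
}}

```text
clock: 23.25
tool_pos: [0.4118, -0.3235, 0.1001]
eef_rot: [0.187, 0.982, 0.0, 0.001]
contact_force: [-0.2, 0.4, -0.4]
opening: 0.384
finger_force: 12.0
```

```bash
python3 go.py .4106 -.3245 .026 68.5
```

```text
now [ 0.4118 -0.3235  0.1001] yaw 68.5 q7 1.27 t 23.25 
shift now [ 0.09 -0.14  7.41] turn z -0.0 shift after turn [ 0.09 -0.14  7.41] tilt fix [ 0.   0.1 -0. ] open 0.38370045725126944 F [-0.2  0.4 -0.4]
```

Emit:
{"op": "step_arm", "data": {
  "steps": [
    [0.1,-0.1,2.5,0,0,0,1],
    [0,0,2.5,0,0,0,1],
    [0,0,1.5,0,0,0,1],
    [0,0,0.5,0,0,0,1],
    [0,0,0,0,0,0,1],
    [0,0,0,0,0,0,1],
    [0,0,0,0,0,0,1]
  ]
}}

```text
clock: 24.12
tool_pos: [0.4098, -0.3247, 0.0303]
eef_rot: [0.188, 0.982, -0.0, 0.001]
contact_force: [0.0, -0.3, 0.9]
opening: 0.388
finger_force: 12.0
```

```bash
python3 go.py .4106 -.3245 .026 68.5
```

```text
now [ 0.4098 -0.3247  0.0303] yaw 68.3 q7 1.22 t 24.125 
shift now [-0.07  0.05  0.43] turn z -0.2 shift after turn [-0.07  0.05  0.43] tilt fix [-0.   0.1 -0. ] open 0.3882827598404194 F [ 0.  -0.3  0.9]
```

Emit:
{"op": "step_arm", "data": {
  "steps": [
    [0,0,0.2,0,0,0,1],
    [0,0,0.2,0,0,0,1],
    [0,0,0,0,0,0,1],
    [0,0,0,0,0,0,1]
  ]
}}

```text
clock: 24.62
tool_pos: [0.4095, -0.3245, 0.0257]
eef_rot: [0.188, 0.982, -0.0, 0.0]
contact_force: [0.6, -0.5, 1.3]
opening: 0.379
finger_force: 12.0
```

Emit:
{"op": "step_arm", "data": {
  "steps": [
    [0,0,0,0,0,0,0.15],
    [0,0,0,0,0,0,0],
    [0,0,0,0,0,0,-0.1],
    [0,0,-1.5,0,0,0,-0.1],
    [0,0,-3.5,0,0,0,-0.1],
    [0,0,-4,0,0,0,-0.1],
    [0,0,-3,0,0,0,-0.1],
    [0,0,0,0,0,0,-0.1]
  ]
}}

```text
clock: 25.62
tool_pos: [0.4106, -0.3254, 0.1485]
eef_rot: [0.188, 0.982, -0.001, 0.002]
contact_force: [-0.1, -0.6, -0.1]
opening: 0.548
finger_force: 0.0
```

Emit:
{"op": "step_arm", "data": {
  "steps": [
    [-2,4,0,0,0,0,-0.6],
    [-2,4,0,0,0,0,-0.6],
    [0,4,0,0,0,0,-0.6],
    [0,4,0,0,0,0,-0.6],
    [0,0,0,0,0,-7,-0.6],
    [0,0,0,0,0,-7,-0.6],
    [0,0,0,0,0,-7,-0.6],
    [0,0,0,0,0,0,-0.6]
  ]
}}

```text
clock: 26.62
tool_pos: [0.5051, -0.1905, 0.145]
eef_rot: [0.006, 1.0, 0.0, -0.001]
contact_force: [0.0, 0.4, 0.2]
opening: 0.799
finger_force: 0.0
```

Run:
```python
from h import *
s=snap('top');a=cv2.cvtColor(s['pixels'],cv2.COLOR_RGB2BGR)
u0,v0,f=370,180,6
c=cv2.resize(a[180:240,370:440],None,fx=f,fy=f,interpolation=cv2.INTER_CUBIC);h=cv2.cvtColor(c,cv2.COLOR_BGR2HSV)
roi=np.zeros(h.shape[:2],np.uint8);roi[70:290,125:325]=255
for t in (75,90):
    m=cv2.morphologyEx(cv2.inRange(h,(0,0,0),(180,255,t))&roi,cv2.MORPH_CLOSE,np.ones((15,15)))
    k=max(cv2.findContours(m,0,2)[0],key=cv2.contourArea);k=cv2.convexHull(k)
    w=np.array([ray(s,(p[0][0]+.5)/f-.5+u0,(p[0][1]+.5)/f-.5+v0,.034)[:2] for p in k],np.float32)*1000
    print(cv2.boundingRect(k),cv2.minAreaRect(w))
e=cv2.resize(a[260:320,425:485],None,fx=6,fy=6,interpolation=cv2.INTER_CUBIC)
cv2.imwrite('pics/p6.png',np.hstack([c,e]))
np.save('s.npy',s)
```

```text
(155, 105, 148, 149) ((603.2835083007812, -207.70120239257812), (59.00789260864258, 59.84211349487305), 89.3930892944336)
(152, 102, 153, 153) ((603.6085815429688, -207.46658325195312), (60.99897766113281, 61.483375549316406), 89.13941955566406)
```

View pics/p6.png

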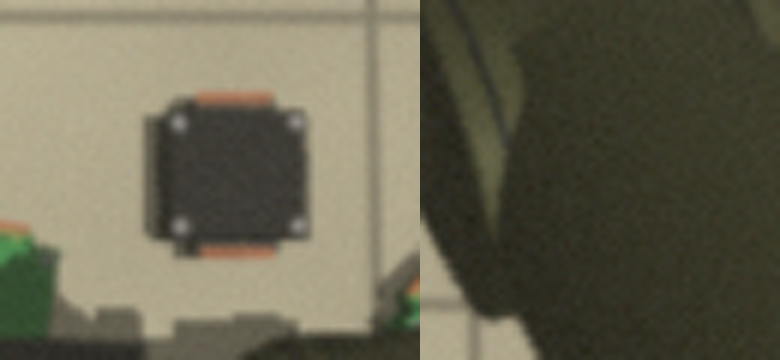

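The transformer stands alone with its copper coils facing ±x (crop 236,98 and 238,252). Its screw pattern centre is about (238.5,174). The long tray is hidden by the arm in this view, so I'll check it in the scene view.

Run:
```python
from h import *
s=np.load('s.npy',allow_pickle=True).item()
p=ray(s,(238.5+.5)/6-.5+370,(174+.5)/6-.5+180,.034);print(p)
q=[ray(s,(u+.5)/6-.5+370,(v+.5)/6-.5+180,.034)[:2] for u,v in ((180,122),(295,121),(180,226),(299,225))];print(np.round(q,4))
t=snap('scene');b=cv2.cvtColor(t['pixels'],cv2.COLOR_RGB2BGR)
cv2.imwrite('pics/s7.png',cv2.resize(b[180:270,140:260],None,fx=5,fy=5,interpolation=cv2.INTER_CUBIC))
import go;go.go(p[0],p[1],.12,91)
```

```text
[ 0.60543045 -0.21174348  0.034     ]
[[ 0.6264 -0.1885]
 [ 0.6269 -0.2347]
 [ 0.5844 -0.188 ]
 [ 0.5849 -0.2357]]
now [ 0.5053 -0.1905  0.1453] yaw 89.2 q7 1.32 t 26.725 
shift now [-10.04  -1.98   2.52] turn z -1.8 shift after turn [-9.98 -2.3   2.52] tilt fix [ 0.  -0.1 -0. ] open 0.8002981546722592 F [ 0.4  0.2 -0.2]
```

View pics/s7.png

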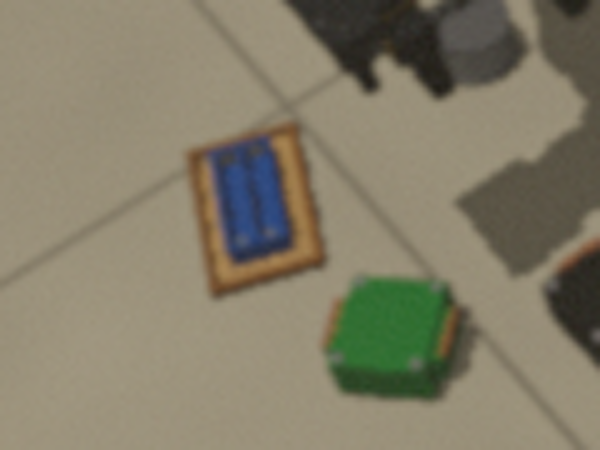

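The holder lies flat inside the long tray (crop 255,205). Now the transformer. The jaws are open to about 70 mm (target -0.6).

Emit:
{"op": "step_arm", "data": {
  "steps": [
    [0,0,0,0,0,-1.8,-0.6],
    [-3.3,-0.8,0.8,0,0,0,-0.6],
    [-3.3,-0.8,0.8,0,0,0,-0.6],
    [-3.3,-0.7,0.9,0,0,0,-0.6],
    [0,0,0,0,0,0,-0.6],
    [0,0,0,0,0,0,-0.6]
  ]
}}

```text
clock: 27.48
tool_pos: [0.6042, -0.2114, 0.1204]
eef_rot: [-0.01, 1.0, 0.0, -0.001]
contact_force: [-0.1, 0.2, 0.3]
opening: 0.8
finger_force: 0.0
```

```bash
python3 go.py .6054 -.2117 .026 91
```

```text
now [ 0.6042 -0.2114  0.1204] yaw 91.1 q7 1.41 t 27.475 
shift now [-0.14 -0.04  9.44] turn z 0.1 shift after turn [-0.14 -0.04  9.44] tilt fix [ 0.  -0.1 -0. ] open 0.8000125314609544 F [-0.1  0.2  0.3]
```

Emit:
{"op": "step_arm", "data": {
  "steps": [
    [0,0,2.5,0,0,0,-0.6],
    [0,0,2.5,0,0,0,-0.6],
    [0,0,2,0,0,0,-0.6],
    [0,0,1.2,0,0,0,-0.6],
    [0,0,0.8,0,0,0,-0.6],
    [0,0,0,0,0,0,-0.6],
    [0,0,0,0,0,0,-0.6]
  ]
}}

```text
clock: 28.35
tool_pos: [0.6056, -0.2117, 0.0313]
eef_rot: [-0.01, 1.0, -0.0, 0.001]
contact_force: [-0.4, -0.2, 0.1]
opening: 0.798
finger_force: 0.0
```

```bash
python3 go.py .6054 -.2117 .026 91
```

```text
now [ 0.6056 -0.2117  0.0313] yaw 91.1 q7 1.36 t 28.35 
shift now [ 0.03 -0.    0.53] turn z 0.1 shift after turn [ 0.03 -0.    0.53] tilt fix [-0.   0.1 -0. ] open 0.7976519570151165 F [-0.4 -0.2  0.1]
```

Emit:
{"op": "step_arm", "data": {
  "steps": [
    [0,0,0.5,0,0,0,-0.6],
    [0,0,0,0,0,0,-0.45],
    [0,0,0,0,0,0,-0.35],
    [0,0,0,0,0,0,-0.25],
    [0,0,0,0,0,0,0.5],
    [0,0,0,0,0,0,0.5],
    [0,0,0,0,0,0,0.5],
    [0,0,0,0,0,0,0.5]
  ],
  "force": 40
}}

```text
clock: 29.35
tool_pos: [0.6052, -0.2116, 0.0257]
eef_rot: [-0.01, 1.0, 0.0, 0.0]
contact_force: [-0.6, -0.0, 1.6]
opening: 0.631
finger_force: 40.0
```

Emit:
{"op": "step_arm", "data": {
  "steps": [
    [0,0,-0.5,0,0,0,0.5],
    [0,0,-2,0,0,0,0.5],
    [0,0,-3,0,0,0,0.5],
    [0,0,-3,0,0,0,0.5],
    [0,0,-2,0,0,0,0.5],
    [0,0,0,0,0,0,0.5],
    [0,0,0,0,0,0,0.5]
  ]
}}

```text
clock: 30.22
tool_pos: [0.6043, -0.2116, 0.1299]
eef_rot: [-0.01, 1.0, 0.0, -0.001]
contact_force: [0.5, 0.8, -3.2]
opening: 0.631
finger_force: 40.0
```

```bash
python3 go.py .4227 .3545 .11 111
```

```text
now [ 0.6043 -0.2116  0.1299] yaw 91.1 q7 1.42 t 30.225 
shift now [17.03 56.96  2.03] turn z -19.9 shift after turn [-3.34 59.36  2.03] tilt fix [ 0.  -0.1 -0. ] open 0.631179100868989 F [ 0.5  0.8 -3.2]
```

Emit:
{"op": "step_arm", "data": {
  "steps": [
    [0,0,0,0,0,-10,0.5],
    [0,0,0,0,0,-9.9,0.5],
    [-0.1,2,0,0,0,0,0.5],
    [-0.2,4,0,0,0,0,0.5],
    [-0.2,4,0,0,0,0,0.5],
    [-0.2,4,0,0,0,0,0.5],
    [-0.2,4,0,0,0,0,0.5],
    [-0.2,4,0,0,0,0,0.5]
  ]
}}

```text
clock: 31.22
tool_pos: [0.5353, -0.0012, 0.1296]
eef_rot: [-0.182, 0.983, 0.0, -0.001]
contact_force: [0.8, 0.3, -4.0]
opening: 0.633
finger_force: 40.0
```

Emit:
{"op": "step_arm", "data": {
  "steps": [
    [-0.2,4,0,0,0,0,0.5],
    [-0.2,4,0,0,0,0,0.5],
    [-0.2,4,0,0,0,0,0.5],
    [-0.2,4,0,0,0,0,0.5],
    [-0.2,4,0,0,0,0,0.5],
    [-0.2,4,0,0,0,0,0.5],
    [-0.2,4,0,0,0,0,0.5],
    [-0.2,4,0,0,0,0,0.5]
  ]
}}

```text
clock: 32.22
tool_pos: [0.4356, 0.303, 0.1296]
eef_rot: [-0.183, 0.983, -0.0, -0.001]
contact_force: [0.9, -0.5, -3.7]
opening: 0.633
finger_force: 40.0
```

Emit:
{"op": "step_arm", "data": {
  "steps": [
    [-0.1,3,0,0,0,0,0.5],
    [0,1.5,0,0,0,0,0.5],
    [0,0,1,0,0,0,0.5],
    [0,0,1,0,0,0,0.5],
    [0,0,0,0,0,0,0.5],
    [0,0,0,0,0,0,0.5]
  ]
}}

```text
clock: 32.98
tool_pos: [0.4218, 0.3436, 0.1106]
eef_rot: [-0.182, 0.983, -0.0, -0.0]
contact_force: [0.6, 0.6, -2.3]
opening: 0.632
finger_force: 40.0
```

```bash
python3 go.py .4227 .3545 .029 111
python3 - <<'E'
from h import *
t=snap('scene');b=cv2.cvtColor(t['pixels'],cv2.COLOR_RGB2BGR)
cv2.imwrite('pics/s8.png',cv2.resize(b[50:150,300:430],None,fx=5,fy=5,interpolation=cv2.INTER_CUBIC))
E
```

```text
now [0.4218 0.3436 0.1106] yaw 111.0 q7 0.64 t 32.975 
shift now [-0.48  0.99  8.16] turn z -0.0 shift after turn [-0.48  0.99  8.16] tilt fix [-0. -0.  0.] open 0.632224832807514 F [ 0.6  0.6 -2.3]
```

View pics/s8.png

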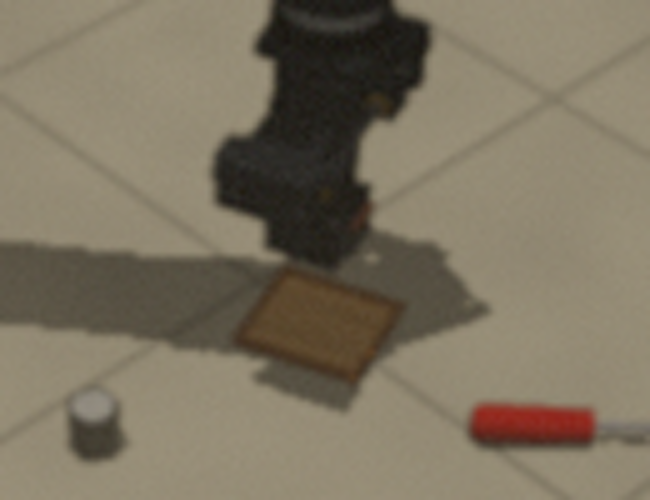

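The big tray (crop 320,325) is clear and the transformer is held above it. Lowering.

Emit:
{"op": "step_arm", "data": {
  "steps": [
    [-0.5,1,0,0,0,0,0.5],
    [0,0,2.5,0,0,0,0.5],
    [0,0,2.5,0,0,0,0.5],
    [0,0,1.6,0,0,0,0.5],
    [0,0,0.8,0,0,0,0.5],
    [0,0,0,0,0,0,0.5],
    [0,0,0,0,0,0,0.5]
  ]
}}

```text
clock: 33.9
tool_pos: [0.4228, 0.3561, 0.0374]
eef_rot: [-0.182, 0.983, 0.0, 0.001]
contact_force: [0.5, -0.3, -3.3]
opening: 0.63
finger_force: 40.0
```

```bash
python3 go.py .4227 .3545 .029 111
```

```text
now [0.4228 0.3561 0.0374] yaw 111.0 q7 0.58 t 33.9 
shift now [ 0.07 -0.15  0.84] turn z 0.0 shift after turn [ 0.07 -0.15  0.84] tilt fix [ 0.   0.1 -0. ] open 0.6303685053732293 F [ 0.5 -0.3 -3.3]
```

Emit:
{"op": "step_arm", "data": {
  "steps": [
    [0,-0.1,0.3,0,0,0,0.5],
    [0,0,0.3,0,0,0,0.5],
    [0,0,0.2,0,0,0,0.5],
    [0,0,0.1,0,0,0,0.5],
    [0,0,0,0,0,0,0.5],
    [0,0,0,0,0,0,0.5]
  ]
}}

```text
clock: 34.65
tool_pos: [0.4228, 0.3546, 0.0287]
eef_rot: [-0.182, 0.983, -0.0, 0.0]
contact_force: [-1.0, -1.3, 5.3]
opening: 0.633
finger_force: 40.0
```

On the floor (force reversed). Release and withdraw.

Emit:
{"op": "step_arm", "data": {
  "steps": [
    [0,0,0,0,0,0,-0.3],
    [0,0,0,0,0,0,-0.4],
    [0,0,0,0,0,0,-0.5],
    [0,0,0,0,0,0,-0.5],
    [0,0,-1,0,0,0,-0.5],
    [0,0,-3,0,0,0,-0.5],
    [0,0,-4,0,0,0,-0.5],
    [0,0,-4,0,0,0,-0.5]
  ]
}}

```text
clock: 35.65
tool_pos: [0.4227, 0.3545, 0.1494]
eef_rot: [-0.183, 0.983, 0.0, 0.0]
contact_force: [-0.2, -0.2, -0.3]
opening: 0.752
finger_force: 0.0
```

Emit:
{"op": "step_arm", "data": {
  "steps": [
    [0,4,-3,0,0,0,-0.5],
    [0,4,-3,0,0,0,-0.5],
    [0,4,-2,0,0,0,-0.5],
    [0,4,0,0,0,0,-0.5],
    [0,4,0,0,0,0,-0.5],
    [0,0,0,0,0,0,-0.5],
    [0,0,0,0,0,0,-0.5]
  ]
}}

```text
clock: 36.52
tool_pos: [0.3515, 0.5402, 0.2278]
eef_rot: [-0.182, 0.983, -0.001, 0.0]
contact_force: [0.4, -0.1, -0.5]
opening: 0.752
finger_force: 0.0
```

Run:
```python
from h import *
snap('top','t9.png');snap('scene','s9.png')
a=cv2.imread('pics/t9.png')[150:330,130:500];b=cv2.imread('pics/s9.png')[80:280,170:420]
c=cv2.resize(a,(740,360),interpolation=cv2.INTER_CUBIC);cv2.imwrite('pics/f9.png',c)
cv2.imwrite('pics/g9.png',cv2.resize(b,(750,600),interpolation=cv2.INTER_CUBIC))
```

```text
(no output)
```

View pics/f9.png

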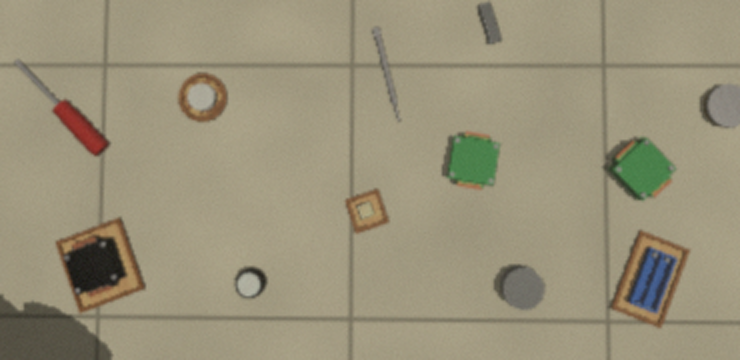

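View pics/g9.png

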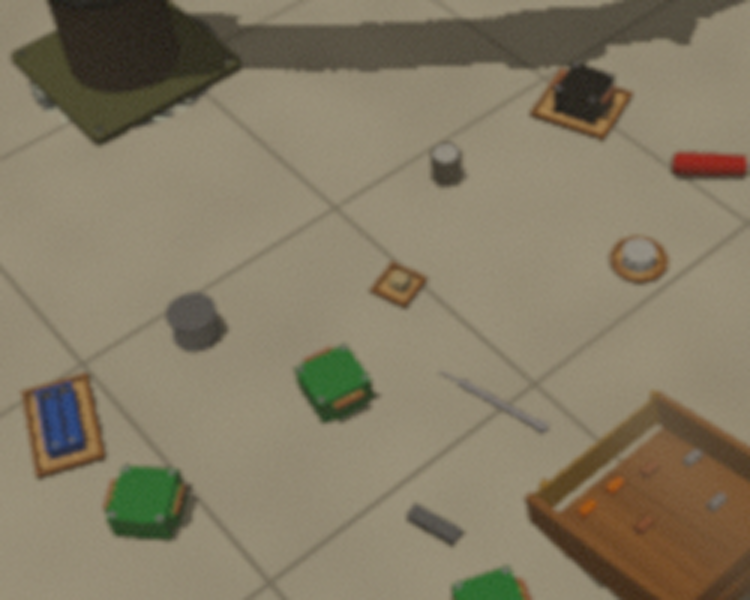

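All four parts lie flat in their trays: transformer (95,265), cooler (203,96), keycap (366,211) and holder (652,278). The scribe and spool are untouched.

```bash
python3 -c "
from plant import r
print(r.finish_job())"
```

```text
the job is handed in; nothing more can be done
None
```

The keycap, cooler, battery holder and transformer were each set down flat in their trays, in that order; the scribe and spool were left alone, and the job was handed in at about 37 s on the robot's clock.

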